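# Shorten the window squeegee by one hole and stow it in its tidy tray

## Task

The window squeegee has been left pulled out to its full length. Put it away: lay it flat in the low steel tidy tray, blade towards the tray's closed end and spring pin upwards, with its handle one hole shorter than now (press the spring pin flush, slide the handle in towards the blade and let the pin pop out of the next hole), so that the handle no longer sticks out of the tray's open end. Leave the jars, the mill, the peeler and the tin opener where they are.

Things in the scene. Friction and masses are not known exactly. Their poses are not given: they have to be found in the camera images.
- squeegee: Loose T-shaped window squeegee, 0.34 kg, lying flat pin up: black cross head with rubber blade, aluminium inner tube, aluminium handle sleeve sliding over it. Origin on its underside under the middle of its full 230 mm length; x from handle to blade, z up. Head x +70 to +115 mm, 112 mm wide, 22 high. Sleeve x -115 to +10 mm at full length, 30 wide, underside at 0, flat top 24 mm high.
- bare_tube (a point): Where to lift the squeegee: centre of the bare inner tube, at its underside level, near the centre of mass (origin x +32 mm). The tube is 22 mm wide in y, 4 to 20 mm above the squeegee's underside, bare from the collar (x +10 mm at full length) to the head (x +70 mm). Axes as the squeegee's.
- squeegee_handle (a joint): Slide of the handle sleeve along the inner tube, m: 0 at full length (start, pin in the hole next to the collar), grows as the handle slides towards the blade (+x); 0.035 with the pin in the next hole (whole length 195 mm), 0.070 in the last. 1 mm of play. Three holes 16 mm wide, 35 mm apart in the sleeve's top. Locked while the pin is out.
- squeegee_pin (a joint): Travel of the spring pin, m: 0 fully out, 6 mm above the sleeve's flat top; 0.006 flush with that top, about 6 N; 0.008 under the sleeve's wall. Domed (7 mm radius): held flush by a fingertip, the hole's edge pushes it on down once the sleeve is pushed with about 10 N; it then stays down by itself until the next hole comes over it, where it springs out and locks.
- pin_top (a point): Top of the spring pin's dome, 30 mm above the squeegee's underside when out. The pin sits in the inner tube at x -22 mm of the squeegee and does not move with the sleeve. Axes as the squeegee's.
- collar_step (a point): Middle of the rear face of the black collar at the sleeve's mouth, at the level of the sleeve's flat top. The collar (16 mm long, 36 wide, 32 high) forms a step 8 mm above that top: a fingertip that holds the pin flush can push the step, and so the sleeve, towards the blade. 16 mm ahead of the pin's axis at full length; moves with the sleeve. Axes as the squeegee's.
- handle_end (a point): Rear end of the handle sleeve, at its underside; moves with the sleeve. Axes as the squeegee's.
- blade_mid (a point): Middle of the blade's front edge (squeegee x +115 mm), at the level of the squeegee's underside. Axes as the squeegee's.
- tray: Low steel tidy tray, fixed. Origin at the worktop under the middle of its floor; x points to its closed end. Floor top at z 4 mm; inside 130 mm wide (y) and 210 mm long, from the open front edge at x -105 mm to the end wall's inner face at x +105 mm. Side and end walls 3 mm thick, 27 mm high; none at the front. The end wall takes the push when the blade lies against it.
- spice_a: bystander: spice jar with an orange lid, 42 mm wide, 106 mm high; origin under its centre
- spice_b: bystander: spice jar with a black lid, 40 mm wide, 105 mm high; origin under its centre
- pepper_mill: bystander: wooden pepper mill, 58 mm wide, 170 mm high; origin under its centre
- peeler: bystander: peeler lying flat, 170 x 25 x 18 mm; origin under its centre
- tin_opener: bystander: tin opener lying flat, 174 x 41 x 20 mm; origin under its centre

How it is judged:
By the outcome, as a careful person would: the job done as asked, in the order asked, and still so for the second after the job is handed in, with the robot touching nothing.
It also fails if it takes over 45 s, if anything falls off the work surface, if the arm or the gripper's body presses on something with over 40 N, if the wrist force passes 120 N, or if a joint passes its speed limit or range.

## Robot

A 6-joint arm with a two-finger parallel gripper is mounted at the origin on a cart in front of the work surface, level with it; the furniture and walls round the work are solid. World frame = base frame: x ahead of the robot, y to its left, z up, the work surface at z = 0. Lengths are in m, angles in rad, forces in N, time in s.
With the tool pointing down it reaches from about 0.35 to 0.975 m from the base axis. Payload 17.4 kg.
Tool frame: the origin (TCP) lies between the finger pads; the fingertips stand 17 mm ahead of it and the grasp point (between the pads) lies 2 mm behind it (arm.finger_overhang is the z of the fingertips in the tool frame, in m); z points along the fingers, y is the line along which they close (so a half turn about z gives the same grasp; the last joint's range is limited). The gripper opens to 85 mm and grips with 20 to 120 N. Pads are 22 mm wide; open, the fingers measure 114 mm over their backs; the gripper's body (76 mm by 85 mm) begins 54 mm behind the grasp point. The pads swing forward as they close: fully open they stand 13 mm farther back than shut.
Start: joints at [1.261, 0.116, 1.442, -0, 1.584, -0.038], TCP at [0.181, 0.65, 0.248] pointing down, gripper open.
Joint ranges: [-2.83, 2.83], [-0.83, 2.19], [0.07, 2.5], [-1.14, 4.28], [0.01, 3], [-2.97, 2.97]. Speed limits (rad/s): [1.89, 1.89, 2.22, 3.14, 3.14, 3.14].

## Interface

Orientations are given as a 3x3 rotation matrix whose columns are the frame's x, y, z axes.
In Python, from station import arm gives the robot as it stands.
- The arm moves only by the shell command python3 drive.py 'ROWS' [FORCE]. ROWS is rows parted by semicolons, their numbers by spaces, 1 to 5 of them, each of 7 numbers: dx, dy, dz in m, then a rotation vector rx, ry, rz in rad, then the finger opening in m; each row shifts and turns the commanded pose from where the row before left it, along the tool's axes as they then stand; what a row does not reach is not made up. A row lasts 1/12 s, in which the tool goes at most 0.0417 m and 0.125 rad, less where a joint would pass 70% of its speed; a pose out of reach is approached as far as the arm can. The fingers move at their own pace and stop on an object; FORCE is the grip in N (left out, the last holds). Time passes only in rows, so rows that do not move let the fingers close. It prints the time, the measured TCP pose, the force, the opening and the grip force at its end.
- arm.get_state(): the state, without advancing time (a new reading comes with each control period).
- arm.camera(name): name is "scene" or "top" or "wrist"; returns a dict with "pixels" (384x512x3 uint8, red, green, blue), "intrinsics" (3x3 intrinsics, pixels), "world_from_camera" (4x4, takes a point from camera to world coordinates); the wrist camera has in their place "T_tool_cam" (4x4, takes a point from camera to tool coordinates, whose origin is the TCP and whose axes are the flange's). Camera axes: x right, y down, z forward; pixel columns grow to the right and rows downward; lengths in m; the calibration is good to about 2 mm. The wrist camera is an equidistant fisheye: a pixel r from the principal point sees the ray r / f radians off the axis. A picture is of the moment at which its call begins: read the wrist's pose just before it. There is no depth.
- arm.close_job(): hands the job in; it is judged then, once.
The state is a dict: "t": time; "joint_pos": joint angles; "joint_velocities": joint speeds; "joint_efforts": joint torques, N m; "eef_pos": TCP position; "orientation": TCP orientation; "contact_force": force on the tool from outside, world axes, zero at the start; "torque": the same for the moment, N m; "finger_gap": finger opening in m; "gripper_force": force on a finger pad.
Only numpy, scipy, OpenCV 4.12 (cv2) and the standard library are available. Lean on these libraries where they do the work, as an engineer would, in place of code of your own. Each camera call takes 0.05 s, during which the arm holds its last target. There are 200 camera calls.

## Working session

There is one attempt and no reset: what is moved stays moved. The work goes in short steps, Python scripts to look and compute and a shell command to move; the robot and the scene stay as the last step left them, time stands still between calls to the robot, and variables do not carry over. Pictures are saved under pics/ and viewed, at most 10 in all, crops included, and the job is handed in when it is done.

```bash
ls; mkdir -p pics
python3 - <<'E'
from station import arm
import cv2,numpy as np
for n in("scene","top"):
    c=arm.camera(n);cv2.imwrite(f"pics/{n}0.png",c["pixels"][:,:,::-1]);print(n,c["intrinsics"].round(1).tolist(),c["world_from_camera"].round(4).tolist())
s=arm.get_state();print(s["t"],s["eef_pos"],s["orientation"],s["finger_gap"])
E
```

```text
drive.py
pics
station.py
scene [[423.6, 0.0, 251.6], [0.0, 423.6, 192.5], [0.0, 0.0, 1.0]] [[-0.4584, -0.7597, 0.4612, 0.0473], [-0.8887, 0.3972, -0.2289, 0.1816], [-0.0093, -0.5148, -0.8573, 0.9187], [0.0, 0.0, 0.0, 1.0]]
top [[385.4, 0.0, 256.7], [0.0, 385.4, 197.2], [0.0, 0.0, 1.0]] [[0.164, -0.9646, 0.2066, 0.3217], [-0.9864, -0.1616, 0.0286, -0.072], [0.0058, -0.2085, -0.978, 0.9109], [0.0, 0.0, 0.0, 1.0]]
0.1 [0.18119779 0.65006719 0.24761352] [[-9.63276725e-01  2.68510398e-01 -3.42250536e-04]
 [ 2.68510610e-01  9.63276183e-01 -1.02372804e-03]
 [ 5.48001662e-05 -1.07803129e-03 -9.99999417e-01]] 0.08554114595023551
```
View pics/scene0.png

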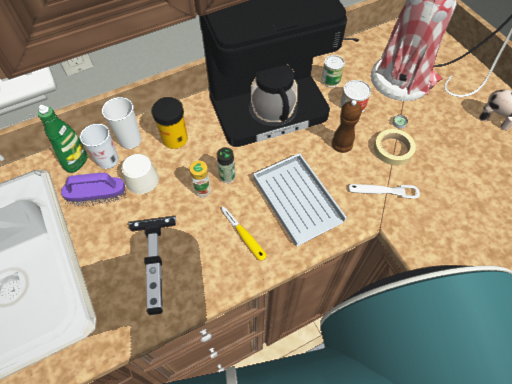

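View pics/top0.png

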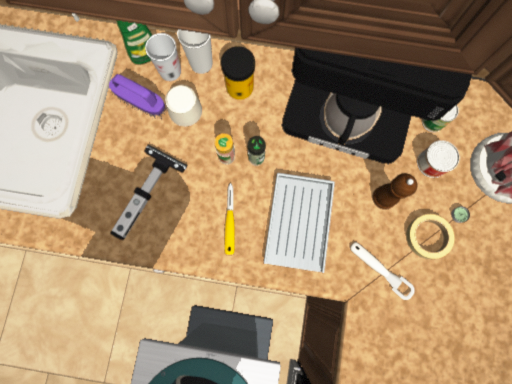

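The squeegee lies at top (150,190) and scene (153,265). The tray is at top (300,222) and scene (298,198). I'll enlarge both for readings.

Run:
```python
import cv2,numpy as np
t=cv2.imread("pics/top0.png");s=cv2.imread("pics/scene0.png")
def c(im,x,y,w=100,h=75): # x4 with ticks each 10 px
    o=cv2.resize(im[y:y+h+0,x:x+w],None,fx=4,fy=4,interpolation=cv2.INTER_CUBIC)
    for k in range(0,w,10): cv2.line(o,(k*4,0),(k*4,5),(0,0,255),1); cv2.putText(o,str(x+k),(k*4,14),0,.3,(0,0,255),1)
    for k in range(0,h,10): cv2.line(o,(0,k*4),(5,k*4),(0,0,255),1); cv2.putText(o,str(y+k),(6,k*4+4),0,.3,(0,0,255),1)
    return o
a=np.hstack([c(t,100,140,100,105),c(s,110,210,80,105)]);cv2.imwrite("pics/sq.png",a)
a=np.hstack([c(t,255,165,90,110),c(s,245,150,108,100+10)]);cv2.imwrite("pics/tr.png",a)
```

View pics/sq.png

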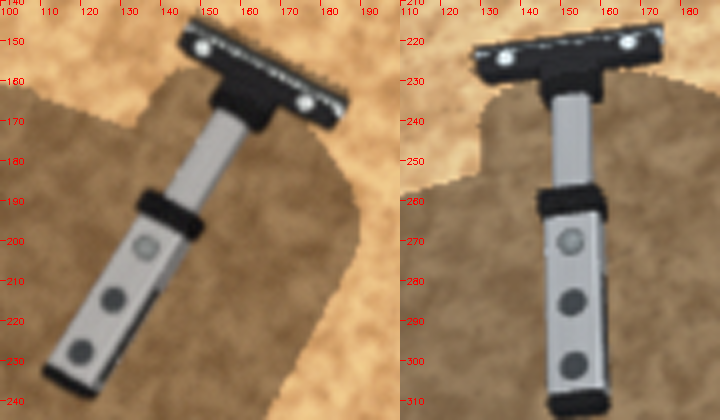

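View pics/tr.png

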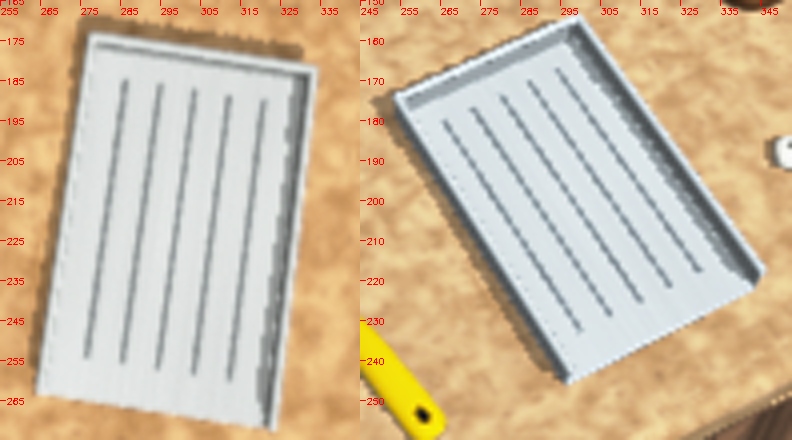

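```bash
cat > h.py <<'E'
from station import arm
import numpy as np
from scipy.optimize import least_squares
C={n:arm.camera(n) for n in("top","scene")}
def ray(n,p):
    c=C[n];T=c["world_from_camera"];d=T[:3,:3]@np.linalg.solve(c["intrinsics"],[p[0],p[1],1]);return T[:3,3],d
def tri(pt,ps):
    A=[];b=[]
    for n,p in(("top",pt),("scene",ps)):
        o,d=ray(n,p);d=d/np.linalg.norm(d);M=np.eye(3)-np.outer(d,d);A.append(M);b.append(M@o)
    x,*_=np.linalg.lstsq(np.vstack(A),np.hstack(b),rcond=None)
    return x,np.linalg.norm(np.vstack(A)@x-np.hstack(b))
def proj(n,X):
    c=C[n];Ti=np.linalg.inv(c["world_from_camera"]);q=c["intrinsics"]@(Ti[:3,:3]@X+Ti[:3,3]);return q[:2]/q[2]
def fit(obs,x0):  # obs: (cam, pixel, local xyz); unknown x,y,z,yaw
    def f(v):
        c,s=np.cos(v[3]),np.sin(v[3]);R=np.array([[c,-s,0],[s,c,0],[0,0,1]])
        return np.hstack([proj(n,R@np.array(l)+v[:3])-p for n,p,l in obs])
    r=least_squares(f,x0,loss="soft_l1");return r.x,r.fun.reshape(-1,2)
E
python3 - <<'E'
from h import *
np.set_printoptions(precision=4,suppress=True)
P={"pin":((136.5,201.75),(152.75,270.25),(-.022,0,.030)),"h2":((128.25,215),(153,285.5),(-.057,0,.024)),"h3":((120,227.75),(153.25,301.5),(-.092,0,.024)),
"tubehead":((159,169.25),(153,234.25),None),"tubecol":((144.75,190.75),(152.75,256.25),(.010,0,.020))}
for k,v in P.items(): print(k,*tri(v[0],v[1]))
o=[]
for k,v in P.items():
    if v[2]: o+=[("top",v[0],v[2]),("scene",v[1],v[2])]
x,r=fit(o,[.5,.3,0,0]);print("sq",x,r.round(1).tolist())
T={"cl":((277.5,173.5),(253.75,173.75),(.108,.068,.027)),"cr":((334.25,182),(300,154.25),(.108,-.068,.027)),"or":((323.75,272.5),(346.25,217.5),(-.105,-.068,.027)),"ol":((264.25,263),(297,245.75),(-.105,.068,.027))}
o=[]
for k,v in T.items(): print(k,*tri(v[0],v[1])); o+=[("top",v[0],v[2]),("scene",v[1],v[2])]
x,r=fit(o,[.5,-.1,0,0]);print("tray",x,r.round(1).tolist())
E
```

```text
pin [0.4519 0.2302 0.0229] 5.091787503799436e-05
h2 [0.4181 0.2418 0.0237] 0.00034832010444759884
h3 [0.3858 0.2542 0.0212] 0.00021939156849102223
tubehead [0.5408 0.1987 0.012 ] 0.00028239903700205156
tubecol [0.4815 0.2175 0.0247] 0.0018459762686221714
sq [ 0.4721  0.2222 -0.0019 -0.3516] [[-0.6, -0.2], [-0.2, -0.8], [0.2, -0.2], [0.2, 0.1], [0.0, 0.0], [-0.0, -0.2], [-0.1, 0.1], [0.6, 1.6]]
cl [ 0.5725 -0.0857  0.0293] 0.00028299800923117427
cr [ 0.5762 -0.223   0.0206] 0.0011625550961382953
or [ 0.3623 -0.2238  0.0261] 0.00021569196372325377
ol [ 0.3614 -0.0891  0.0051] 0.001208703835256788
tray [ 0.4666 -0.1551 -0.0032  0.0094] [[0.2, 0.2], [-0.2, 0.7], [0.1, 0.3], [-0.3, -0.4], [-0.1, 0.0], [0.0, 0.4], [-0.0, 0.1], [0.0, -3.1]]
```

```bash
cat > go.py <<'E'
import sys,numpy as np
from station import arm
# usage: go.py x y z yaw_of_tool_y ; prints tool-axis deltas (turn first, then shift)
x,y,z,a=map(float,sys.argv[1:5]);s=arm.get_state();R=s["orientation"]
Y=np.array([np.cos(a),np.sin(a),0]);Z=np.array([0,0,-1.]);X=np.cross(Y,Z);G=np.c_[X,Y,Z]
from scipy.spatial.transform import Rotation as Q
print("turn",Q.from_matrix(R.T@G).as_rotvec().round(4),"shift",(G.T@(np.array([x,y,z])-s["eef_pos"])).round(4),"pos",s["eef_pos"].round(4),"F",s["contact_force"].round(1),"t",round(s["t"],2),"gap",round(s["finger_gap"],4))
E
python3 -c "
from station import arm;print(arm.finger_overhang)"
python3 drive.py '0 0 0 0 0 0.08 0.085'; python3 go.py 0.502 0.211 0.15 1.219
```

```text
0.017
t: 0.28
eef_pos: [0.1812, 0.6502, 0.248]
orientation: [[-0.939, 0.343, -0.0], [0.343, 0.939, -0.001], [-0.0, -0.001, -1.0]]
contact_force: [0.4, 0.2, 0.4]
finger_gap: 0.0848
gripper_force: 0.0
turn [-0.0005  0.      0.0015] shift [-0.4525 -0.3017  0.098 ] pos [0.1812 0.6502 0.248 ] F [0.4 0.2 0.4] t 0.28 gap 0.0848
```

```bash
R='-0.0302 -0.0201 0.0065 0 0 0 0.085'; 
python3 drive.py '-0.0302 -0.0201 0.0065 0 0 0 0.085;-0.0302 -0.0201 0.0065 0 0 0 0.085;-0.0302 -0.0201 0.0065 0 0 0 0.085;-0.0302 -0.0201 0.0065 0 0 0 0.085;-0.0302 -0.0201 0.0065 0 0 0 0.085' >/dev/null
python3 drive.py '-0.0302 -0.0201 0.0065 0 0 0 0.085;-0.0302 -0.0201 0.0065 0 0 0 0.085;-0.0302 -0.0201 0.0065 0 0 0 0.085;-0.0302 -0.0201 0.0065 0 0 0 0.085;-0.0302 -0.0201 0.0065 0 0 0 0.085' >/dev/null
python3 drive.py '-0.0302 -0.0201 0.0065 0 0 0 0.085;-0.0302 -0.0201 0.0065 0 0 0 0.085;-0.0302 -0.0201 0.0065 0 0 0 0.085;-0.0302 -0.0201 0.0065 0 0 0 0.085;-0.0302 -0.0201 0.0065 0 0 0 0.085'
python3 drive.py '0 0 0 0 0 0 0.085;0 0 0 0 0 0 0.085'
python3 go.py 0.502 0.211 0.15 1.219
python3 - <<'E'
from station import arm
import cv2
s=arm.get_state();c=arm.camera("wrist");cv2.imwrite("pics/w1.png",c["pixels"][:,:,::-1]);print(c["intrinsics"].round(1).tolist(),c["T_tool_cam"].round(4).tolist())
E
```

```text
t: 1.53
eef_pos: [0.5033, 0.2094, 0.1506]
orientation: [[-0.939, 0.345, 0.0], [0.345, 0.939, 0.0], [-0.0, 0.0, -1.0]]
contact_force: [0.3, 0.6, 0.5]
finger_gap: 0.0853
gripper_force: 0.0
t: 1.7
eef_pos: [0.5031, 0.2097, 0.1502]
orientation: [[-0.938, 0.347, -0.001], [0.347, 0.938, -0.0], [0.001, -0.001, -1.0]]
contact_force: [0.4, 0.8, -0.6]
finger_gap: 0.0848
gripper_force: 0.0
turn [-0.0007 -0.0008 -0.0029] shift [0.0015 0.0009 0.0002] pos [0.5031 0.2097 0.1502] F [ 0.4  0.8 -0.6] t 1.7 gap 0.0848
[[297.3, 0.0, 252.4], [0.0, 297.3, 200.5], [0.0, 0.0, 1.0]] [[0.0004, -0.9502, -0.3115, 0.0798], [1.0, 0.0005, -0.0004, -0.001], [0.0006, -0.3115, 0.9502, -0.1254], [0.0, 0.0, 0.0, 1.0]]
```

View pics/w1.png

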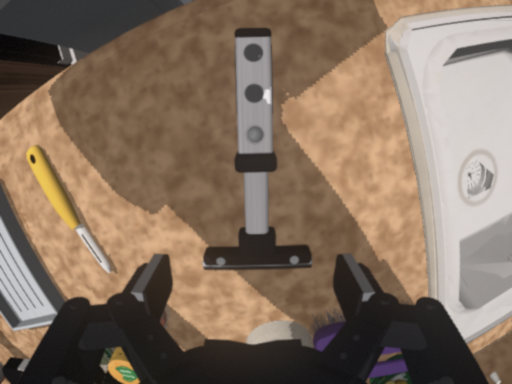

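The wrist picture shows the pin at (255,134), the holes at (254,93) and (253.5,53), the bare tube from (256,172) to (257,230), and the head bolts at (221,261) and (294,261). I'll turn these into world positions.

Run:
```python
from station import arm
import numpy as np
np.set_printoptions(precision=4,suppress=True)
s=arm.get_state();c=arm.camera("wrist");K=c["intrinsics"];T=c["T_tool_cam"];R=s["orientation"];p=s["eef_pos"]
def w(u,v,z):
    q=np.array([u-K[0,2],v-K[1,2]])/K[0,0];r=np.linalg.norm(q);d=np.r_[q/r*np.sin(r),np.cos(r)]
    d=R@T[:3,:3]@d;o=p+R@T[:3,3];return o+d*(z-o[2])/d[2]
P=[w(255,134,.030),w(254,93,.024),w(253.5,53,.024),w(256,172,.020),w(257,230,.020),w(257.5,261,.022)]
print(np.array(P));v=P[5]-P[2];print("yaw",np.arctan2(v[1],v[0]))
v=P[0]-P[2];print("yaw2",np.arctan2(v[1],v[0]),np.linalg.norm(v[:2]))
u=np.array([np.cos(-.352),np.sin(-.352)])
for q,x in zip(P,[-.022,-.057,-.092,.010,.070]):print((q[:2]-u*x))
```

```text
[[0.4496 0.2314 0.03  ]
 [0.4172 0.2425 0.024 ]
 [0.3848 0.254  0.024 ]
 [0.4824 0.2204 0.02  ]
 [0.5349 0.2023 0.02  ]
 [0.5656 0.1917 0.022 ]]
yaw -0.3315858954436763
yaw2 -0.3348773568228741 0.06867910494775414
[0.4703 0.2238]
[0.4707 0.2228]
[0.4711 0.2222]
[0.473  0.2239]
[0.4692 0.2264]
```

```bash
python3 drive.py '-0.0015 0.0016 0.03 0 0 -0.016 0.085;0 0 0.03 0 0 0 0.07;0 0 0.03 0 0 0 0.06;0 0 0.025 0 0 0 0.05;0 0 0.014 0 0 0 0.045' 40 >/dev/null
python3 drive.py '0 0 0 0 0 0 0.03;0 0 0 0 0 0 0.01;0 0 0 0 0 0 0.01;0 0 0 0 0 0 0.01;0 0 0 0 0 0 0.01' 40; python3 go.py 0.505 0.2105 0.021 1.234
```

```text
t: 2.63
eef_pos: [0.5049, 0.2124, 0.0229]
orientation: [[-0.944, 0.329, 0.001], [0.329, 0.944, 0.001], [-0.001, 0.001, -1.0]]
contact_force: [-0.0, 0.2, -3.1]
finger_gap: 0.0209
gripper_force: 43.4
turn [0.0009 0.0011 0.0013] shift [-0.0007 -0.0018  0.0019] pos [0.5049 0.2124 0.0229] F [-0.   0.2 -3.1] t 2.63 gap 0.0209
```

```bash
python3 drive.py '0 0 -0.02 0 0 0 0.01;0 0 -0.035 0 0 0 0.01;0 0 -0.035 0 0 0 0.01;0 0 -0.035 0 0 0 0.01;0 0 -0.015 0 0 -0.085 0.01' 60; python3 drive.py '0 0 0 0 0 -0.1 0.01;0 0 0 0 0 -0.1 0.01;0 0 0 0 0 -0.06 0.01;0 0 0 0 0 0 0.01' 60; python3 go.py 0.488 -0.155 0.16 1.5808
```

```text
t: 3.05
eef_pos: [0.5056, 0.2125, 0.1676]
orientation: [[-0.968, 0.25, 0.006], [0.25, 0.968, 0.002], [-0.005, 0.003, -1.0]]
contact_force: [1.5, 0.2, -3.6]
finger_gap: 0.0205
gripper_force: 65.8
t: 3.38
eef_pos: [0.5045, 0.2121, 0.1625]
orientation: [[-1.0, -0.012, 0.001], [-0.012, 1.0, 0.0], [-0.001, 0.0, -1.0]]
contact_force: [1.0, -1.4, -3.4]
finger_gap: 0.0203
gripper_force: 65.7
turn [0.0003 0.0008 0.0022] shift [ 0.0202 -0.3669  0.0025] pos [0.5045 0.2121 0.1625] F [ 1.  -1.4 -3.4] t 3.38 gap 0.0203
```

12 rows of about (0.0017, -0.0306).

```bash
python3 drive.py '0.0017 -0.0306 0 0 0 0 0.01;0.0017 -0.0306 0 0 0 0 0.01;0.0017 -0.0306 0 0 0 0 0.01;0.0017 -0.0306 0 0 0 0 0.01;0.0017 -0.0306 0 0 0 0 0.01' >/dev/null
python3 drive.py '0.0017 -0.0306 0 0 0 0 0.01;0.0017 -0.0306 0 0 0 0 0.01;0.0017 -0.0306 0 0 0 0 0.01;0.0017 -0.0306 0 0 0 0 0.01;0.0017 -0.0306 0 0 0 0 0.01' >/dev/null
python3 drive.py '0.0017 -0.0306 0 0 0 0 0.01;0.0017 -0.0306 0 0 0 0 0.01;0 0 0.03 0 0 0 0.01;0 0 0.03 0 0 0 0.01;0 0 0.03 0 0 0 0.01'
python3 drive.py '0 0 0 0 0 0 0.01;0 0 0 0 0 0 0.01'
python3 go.py 0.488 -0.155 0.028 1.5808
python3 - <<'E'
from station import arm
import cv2,numpy as np
t=arm.camera("top")["pixels"][150:290,240:360,::-1];w=arm.camera("wrist")["pixels"][:,:,::-1]
cv2.imwrite("pics/mid.png",np.hstack([cv2.resize(t,(330,384)),w[:,60:450]]))
E
```

```text
t: 4.63
eef_pos: [0.4875, -0.156, 0.0714]
orientation: [[-1.0, -0.005, 0.001], [-0.005, 1.0, -0.001], [-0.001, -0.001, -1.0]]
contact_force: [1.2, -0.9, -3.9]
finger_gap: 0.0206
gripper_force: 65.7
t: 4.8
eef_pos: [0.487, -0.1551, 0.0715]
orientation: [[-1.0, -0.008, -0.002], [-0.008, 1.0, 0.001], [0.002, 0.001, -1.0]]
contact_force: [0.6, -0.7, -2.4]
finger_gap: 0.0201
gripper_force: 65.6
turn [ 0.0008 -0.0022 -0.0025] shift [-0.001   0.0001  0.0435] pos [ 0.487  -0.1551  0.0715] F [ 0.6 -0.7 -2.4] t 4.8 gap 0.0201
```

View pics/mid.png

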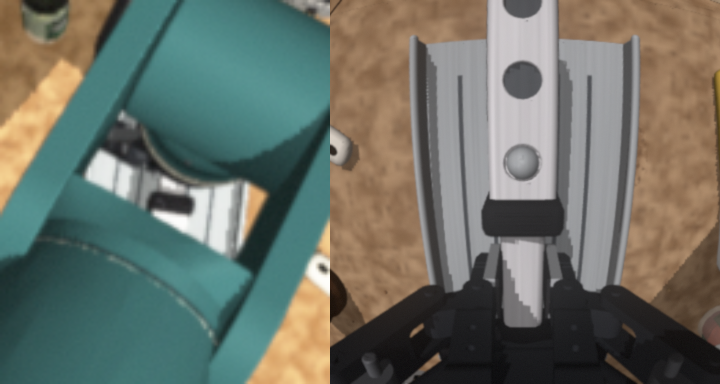

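The squeegee hangs centred and parallel over the tray: its axis is at column 522 and the walls are at 415 and 637. The pin is at full-frame pixel (252,162). The tray's front edge is at row 43. I'll check the grasp offset and the tray's front.

Run:
```python
from station import arm
import numpy as np
np.set_printoptions(precision=4,suppress=True)
s=arm.get_state();c=arm.camera("wrist");K=c["intrinsics"];T=c["T_tool_cam"];R=s["orientation"];p=s["eef_pos"]
def w(u,v,z):
    q=np.array([u-K[0,2],v-K[1,2]])/K[0,0];r=np.linalg.norm(q);d=np.r_[q/r*np.sin(r),np.cos(r)]
    d=R@T[:3,:3]@d;o=p+R@T[:3,3];return o+d*(z-o[2])/d[2]
u=.0715-.0229
print("pin",w(252,162,u+.030),"hole2",w(252,80,u+.024))
print("front",w(155,42,.004),w(325,45,.004),"walltops",w(147,38,.027),w(366-60+0,40,.027), w(367-0,38,.027))
```

```text
pin [ 0.4311 -0.1571  0.0786] hole2 [ 0.397  -0.1574  0.0726]
front [ 0.3622 -0.2224  0.004 ] [ 0.3651 -0.1102  0.004 ] walltops [ 0.3645 -0.2198  0.027 ] [ 0.368 -0.127  0.027] [ 0.3626 -0.0895  0.027 ]
```

```bash
python3 drive.py '0 0 0.02 0 0 0 0.01;0 0 0.014 0 0 0 0.01;0 0 0.006 0 0 0 0.01;0 0 0.002 0 0 0 0.01;0 0 0 0 0 0 0.01'; python3 drive.py '0 0 0.002 0 0 0 0.01;0 0 0.0 0 0 0 0.01'
```

```text
t: 5.37
eef_pos: [0.488, -0.1554, 0.0307]
orientation: [[-1.0, -0.009, 0.001], [-0.009, 1.0, -0.0], [-0.001, -0.0, -1.0]]
contact_force: [-1.0, -0.6, -3.7]
finger_gap: 0.0203
gripper_force: 65.6
t: 5.53
eef_pos: [0.488, -0.1554, 0.0286]
orientation: [[-1.0, -0.009, 0.001], [-0.009, 1.0, -0.0], [-0.001, -0.0, -1.0]]
contact_force: [0.6, -0.1, -4.0]
finger_gap: 0.0202
gripper_force: 65.6
```

```bash
python3 drive.py '0 0 0.0015 0 0 0 0.01;0 0 0.0 0 0 0 0.01'|grep -E 'eef|contact';python3 drive.py '-0.002 0 0 0 0 0 0.01;0 0 0 0 0 0 0.01'|grep -E 'eef|contact'
```

```text
eef_pos: [0.4876, -0.1553, 0.0265]
contact_force: [0.3, 0.1, -4.1]
eef_pos: [0.4898, -0.1553, 0.0265]
contact_force: [0.0, -0.0, -3.7]
```

```bash
python3 drive.py '-0.0015 0 0 0 0 0 0.01;0 0 0 0 0 0 0.01'|grep -E 'eef|contact'
```

```text
eef_pos: [0.4909, -0.1553, 0.0262]
contact_force: [-3.2, -1.0, -2.9]
```

```bash
python3 drive.py '0 0 0 0 0 0 0.045;0 0 0 0 0 0 0.045;0 0 0 0 0 0 0.045;0 0 -0.02 0 0 0 0.045;0 0 -0.035 0 0 0 0.045'; python3 drive.py '0.027 0 -0.03 0 0 0 0.0;0.027 0 -0.02 0 0 0 0.0;0 0 0 0 0 0 0.0;0 0 0 0 0 0 0.0;0 0 0 0 0 0 0.0' 30
python3 go.py 0.440 -0.155 0.13 1.5798
python3 - <<'E'
from station import arm
import cv2,numpy as np
w=arm.camera("wrist")["pixels"][:,:,::-1]
cv2.imwrite("pics/w3.png",cv2.resize(w[0:300,130:380],None,fx=2,fy=2))
E
```

```text
t: 6.45
eef_pos: [0.4894, -0.1546, 0.0788]
orientation: [[-1.0, -0.009, -0.005], [-0.009, 1.0, 0.002], [0.005, 0.002, -1.0]]
contact_force: [0.8, -0.6, -0.6]
finger_gap: 0.0451
gripper_force: 0.0
t: 6.87
eef_pos: [0.4372, -0.1558, 0.1311]
orientation: [[-1.0, -0.009, 0.001], [-0.009, 1.0, -0.0], [-0.001, -0.0, -1.0]]
contact_force: [0.3, -0.7, -0.3]
finger_gap: -0.0002
gripper_force: 0.0
turn [-0.0001  0.0006 -0.    ] shift [-0.0028  0.0008  0.0011] pos [ 0.4372 -0.1558  0.1311] F [ 0.3 -0.7 -0.3] t 6.87 gap -0.0002
```

View pics/w3.png

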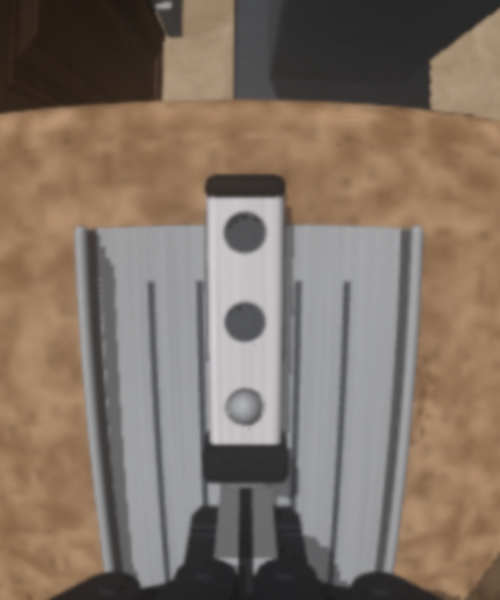

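In the wrist crop the pin is at full-frame (252,203), with the holes at (252.5,160.5) and (252.5,116). The squeegee lies straight in the tray and its end sticks out past the open front, as expected.

Run:
```python
from station import arm
import numpy as np
np.set_printoptions(precision=4,suppress=True)
s=arm.get_state();c=arm.camera("wrist");K=c["intrinsics"];T=c["T_tool_cam"];R=s["orientation"];p=s["eef_pos"]
def w(u,v,z):
    q=np.array([u-K[0,2],v-K[1,2]])/K[0,0];r=np.linalg.norm(q);d=np.r_[q/r*np.sin(r),np.cos(r)]
    d=R@T[:3,:3]@d;o=p+R@T[:3,3];return o+d*(z-o[2])/d[2]
a,b,e=w(252,203,.034),w(252.5,160.5,.028),w(252.5,116,.028)
print(a,b,e,"pin from holes",b[0]+.035,e[0]+.07,"collar rear",w(252.5,222,.028))
```

```text
[ 0.4318 -0.157   0.034 ] [ 0.399  -0.1569  0.028 ] [ 0.3644 -0.1572  0.028 ] pin from holes 0.4339586734354155 0.43438316818820777 collar rear [ 0.4504 -0.1564  0.028 ]
```

```bash
python3 drive.py '0.001 -0.0007 0.03 0 0 0 0;0 0 0.03 0 0 0 0;0 0 0.014 0 0 0 0;0 0 0 0 0 0 0;0 0 0 0 0 0 0'|grep -E 'eef|contact'; for i in 1; do python3 drive.py '0 0 0.003 0 0 0 0;0 0 0 0 0 0 0'|grep -E 'eef|contact';python3 drive.py '0 0 0.003 0 0 0 0;0 0 0 0 0 0 0'|grep -E 'eef|contact'; python3 drive.py '0 0 0.0015 0 0 0 0;0 0 0 0 0 0 0'|grep -E 'eef|contact'; done
```

```text
eef_pos: [0.4359, -0.1562, 0.0564]
contact_force: [-1.0, 0.1, 0.2]
eef_pos: [0.4366, -0.1566, 0.0549]
contact_force: [0.1, 0.0, -1.0]
eef_pos: [0.4362, -0.1565, 0.0515]
contact_force: [-0.2, -0.4, -0.1]
eef_pos: [0.4363, -0.1566, 0.0501]
contact_force: [-0.1, 0.9, 4.3]
```

```bash
python3 drive.py '0 0 0.002 0 0 0 0;0 0 0 0 0 0 0'|grep -E 'eef|contact';python3 drive.py '0 0 0.0015 0 0 0 0;0 0 0 0 0 0 0'|grep -E 'eef|contact'; python3 drive.py '0 0 0.001 0 0 0 0;0 0 0 0 0 0 0'|grep -E 'eef|contact'
```

```text
eef_pos: [0.4362, -0.1565, 0.0479]
contact_force: [0.9, -0.1, 4.9]
eef_pos: [0.4362, -0.1565, 0.0464]
contact_force: [-0.1, 0.2, 5.7]
eef_pos: [0.4362, -0.1565, 0.0455]
contact_force: [0.4, -0.6, 5.6]
```

```bash
python3 drive.py '0 0 0.0007 0 0 0 0;0 0 0 0 0 0 0'|grep -E 'eef|contact';python3 drive.py '0 0 0.0005 0 0 0 0;0 0 0 0 0 0 0'|grep -E 'eef|contact'
```

```text
eef_pos: [0.4363, -0.1566, 0.045]
contact_force: [-0.4, 0.6, 7.4]
eef_pos: [0.4363, -0.1566, 0.0448]
contact_force: [-2.5, 0.6, 11.9]
```

Flush. The tip now rests lightly on the sleeve, so I push towards the blade.

```bash
python3 drive.py '-0.002 0 0 0 0 0 0;0 0 0 0 0 0 0'|grep -E 'eef|contact';python3 drive.py '-0.002 0 0 0 0 0 0;0 0 0 0 0 0 0'|grep -E 'eef|contact'
```

```text
eef_pos: [0.4381, -0.1566, 0.0449]
contact_force: [-5.8, -0.5, 14.3]
eef_pos: [0.4401, -0.1567, 0.0449]
contact_force: [-7.4, 0.2, 15.3]
```

```bash
python3 drive.py '-0.0015 0 0 0 0 0 0;0 0 0 0 0 0 0'|grep -E 'eef|contact'
```

```text
eef_pos: [0.4413, -0.1567, 0.0449]
contact_force: [-11.0, -0.9, 17.1]
```

```bash
python3 drive.py '-0.0015 0 0 0 0 0 0;0 0 0 0 0 0 0'|grep -E 'eef|contact';python3 drive.py '-0.0015 0 0 0 0 0 0;0 0 0 0 0 0 0'|grep -E 'eef|contact'
```

```text
eef_pos: [0.4428, -0.1567, 0.0449]
contact_force: [-9.9, -1.3, 17.0]
eef_pos: [0.4442, -0.1567, 0.0449]
contact_force: [-11.3, -1.0, 17.5]
```

```bash
python3 drive.py '-0.0015 0 0 0 0 0 0;0 0 0 0 0 0 0'|grep -E 'eef|contact';python3 drive.py '-0.0015 0 0 0 0 0 0;0 0 0 0 0 0 0'|grep -E 'eef|contact';python3 drive.py '-0.0015 0 0 0 0 0 0;0 0 0 0 0 0 0'|grep -E 'eef|contact'
python3 - <<'E'
from station import arm
import cv2,numpy as np
w=arm.camera("wrist")["pixels"][:,:,::-1]
s=arm.camera("scene")["pixels"][140:260,240:360,::-1]
cv2.imwrite("pics/w4.png",np.hstack([cv2.resize(w[180:330,150:350],None,fx=2,fy=2)[:300],cv2.resize(s,(300,300))]))
E
```

```text
eef_pos: [0.4454, -0.1567, 0.0448]
contact_force: [-14.1, -0.5, 20.8]
eef_pos: [0.4472, -0.1567, 0.0448]
contact_force: [-8.4, -0.2, 15.6]
eef_pos: [0.449, -0.1566, 0.0449]
contact_force: [-6.2, -0.5, 12.1]
```

View pics/w4.png

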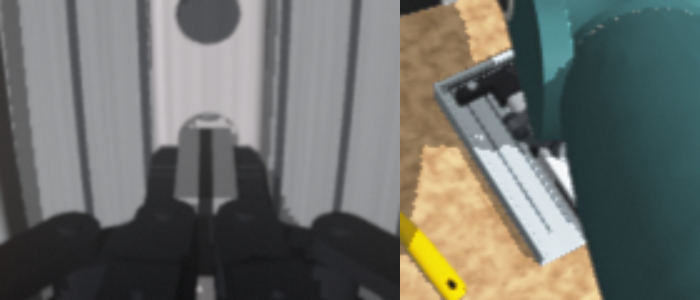

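The wrist view shows hole 1's rear edge just behind the fingertip at crop (208,118). The push force has dropped, which suggests the pin went under the wall. I keep pushing.

```bash
python3 drive.py '-0.002 0 0 0 0 0 0;0 0 0 0 0 0 0'|grep -E 'eef|contact';python3 drive.py '-0.002 0 0 0 0 0 0;0 0 0 0 0 0 0'|grep -E 'eef|contact';python3 drive.py '-0.002 0 0 0 0 0 0;0 0 0 0 0 0 0'|grep -E 'eef|contact'
```

```text
eef_pos: [0.4511, -0.1566, 0.0449]
contact_force: [-7.0, 0.5, 13.3]
eef_pos: [0.4531, -0.1566, 0.0449]
contact_force: [-6.4, -0.2, 13.9]
eef_pos: [0.4551, -0.1566, 0.0449]
contact_force: [-6.7, 0.1, 14.0]
```

```bash
python3 drive.py '-0.0015 0 -0.0003 0 0 0 0;-0.0015 0 0 0 0 0 0;-0.0015 0 0 0 0 0 0;-0.0015 0 0 0 0 0 0;0 0 0 0 0 0 0'|grep -E 'eef|contact';python3 drive.py '-0.0015 0 0 0 0 0 0;-0.0015 0 0 0 0 0 0;-0.0015 0 0 0 0 0 0;-0.0015 0 0 0 0 0 0;0 0 0 0 0 0 0'|grep -E 'eef|contact'
python3 drive.py '-0.0015 0 0 0 0 0 0;-0.0015 0 0 0 0 0 0;-0.0015 0 0 0 0 0 0;0 0 0 0 0 0 0'|grep -E 'eef|contact'
```

```text
eef_pos: [0.4609, -0.1565, 0.0449]
contact_force: [-4.6, -0.6, 11.0]
eef_pos: [0.467, -0.1564, 0.0449]
contact_force: [-6.2, 0.0, 11.0]
eef_pos: [0.4717, -0.1563, 0.0449]
contact_force: [-3.9, -0.3, 9.3]
```

Run:
```python
from station import arm
import cv2
w=arm.camera("wrist")["pixels"][:,:,::-1]
cv2.imwrite("pics/w5.png",cv2.resize(w[100:300,150:350],None,fx=2,fy=2))
```

```text
(no output)
```

View pics/w5.png

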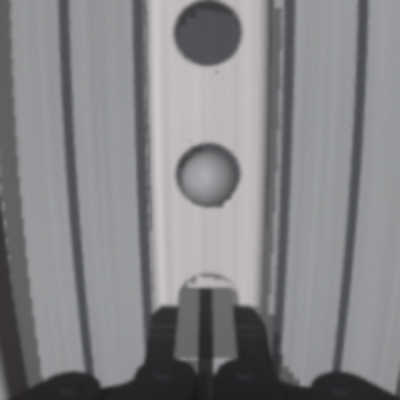

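The pin is showing in hole 2 at crop (208,175), sitting slightly blade-side of the hole's centre. I push on gently until it locks.

```bash
python3 drive.py '-0.001 0 0 0 0 0 0;-0.001 0 0 0 0 0 0;0 0 0 0 0 0 0'|grep -E 'eef|contact';python3 drive.py '-0.001 0 0 0 0 0 0;0 0 0 0 0 0 0'|grep -E 'eef|contact';python3 drive.py '-0.001 0 0 0 0 0 0;0 0 0 0 0 0 0'|grep -E 'eef|contact'
```

```text
eef_pos: [0.4735, -0.1563, 0.0449]
contact_force: [-5.5, -0.5, 11.1]
eef_pos: [0.4744, -0.1563, 0.0449]
contact_force: [-6.1, -0.5, 11.9]
eef_pos: [0.4754, -0.1563, 0.0449]
contact_force: [-5.9, -0.7, 11.1]
```

```bash
python3 drive.py '-0.001 0 0 0 0 0 0;0 0 0 0 0 0 0'|grep -E 'eef|contact';python3 drive.py '-0.001 0 0 0 0 0 0;0 0 0 0 0 0 0'|grep -E 'eef|contact';python3 drive.py '-0.001 0 0 0 0 0 0;0 0 0 0 0 0 0'|grep -E 'eef|contact'
```

```text
eef_pos: [0.4763, -0.1563, 0.0449]
contact_force: [-7.3, 0.1, 11.2]
eef_pos: [0.4768, -0.1563, 0.0449]
contact_force: [-13.1, -0.0, 16.3]
eef_pos: [0.4773, -0.1563, 0.0449]
contact_force: [-19.3, 0.5, 20.8]
```

The force is rising hard, so the pin has locked. I back off, lift clear and look.

```bash
python3 drive.py '0.002 0 -0.0005 0 0 0 0;0.001 0 -0.003 0 0 0 0;0 0 -0.03 0 0 0 0;0 0 -0.04 0 0 0 0;0 0 -0.04 0 0 0 0'|grep -E 'eef|contact'; python3 drive.py '0.03 0 -0.02 0 0 0 0;0.03 0 -0.02 0 0 0 0;0 0 0 0 0 0 0;0 0 0 0 0 0 0'|grep -E 't:|eef|contact'
python3 - <<'E'
from station import arm
import cv2,numpy as np
w=arm.camera("wrist")["pixels"][:,:,::-1];s=arm.camera("scene")["pixels"][:,:,::-1]
cv2.imwrite("pics/w6.png",np.hstack([cv2.resize(w[80:330,155:355],(400,500)),cv2.resize(s[140:260,240:336],(400,500))]))
E
```

```text
eef_pos: [0.4747, -0.1558, 0.1585]
contact_force: [0.5, 0.1, 0.1]
t: 13.7
eef_pos: [0.4152, -0.1569, 0.1993]
contact_force: [0.4, -0.3, 0.5]
```

View pics/w6.png

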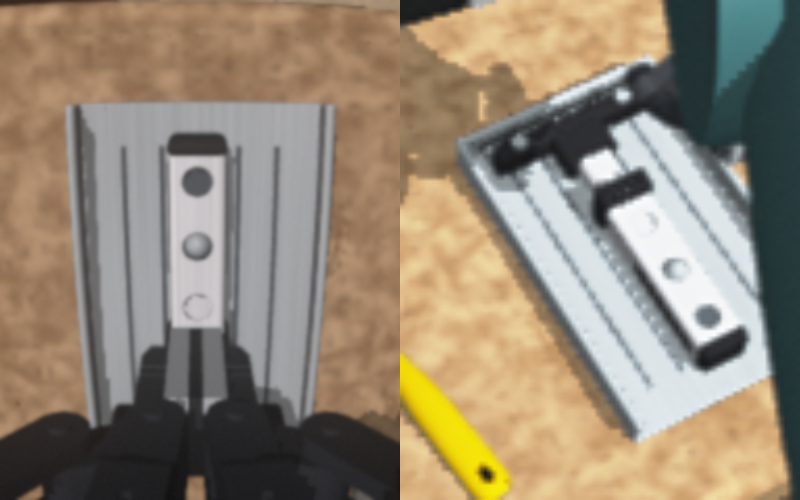

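The pin stands out of the middle hole (left panel 197,246; right panel 678,268). The handle end (left panel 197,140) is inside the tray's front edge at row 103, and the blade is at the closed end. The gripper is clear, so I hand in.

```bash
python3 -c "
from station import arm;print(arm.close_job())"
```

```text
the job is handed in; nothing more can be done
None
```

The squeegee is lying in the tray, pin up and blade towards the closed end, with its handle one hole shorter and inside the open end. I handed the job in at about 14 s; no verdict came back.

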